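Point out the bottle and the cup for the painting lesson video

TASK

Record a short painting-lesson shot: start the camera by pressing the push button on the small black control box, then point from just above with the fingertips, first at the cap of the tallest bottle and then at the widest of the three steel cups, holding still for two seconds over each. Then press the same button again to stop the recording, let it spring back, and move clear. Only point: do not touch the bottles, cups or any other loose thing on the table.

Things in the scene. Friction and masses are not known exactly. Their poses are not given: they have to be found in the camera images.
- record (a joint): travel of the push button in m: 0 up, 0.006 fully down; springs back when let go; about 4 N holds it fully down, it counts as pressed beyond 0.0035
- record_top (a point): centre of the top face of the push button, a white disc 34 mm across on the black control box; it is pressed straight down
- control_box: black plastic control box, 90 x 75 mm and 50 mm high, fixed to the table, the white push button standing on its top (button top 72 mm above the table) beside a thin glass display strip; origin under its centre on the table, z up
- bottle_tall: the tallest bottle: round, upright amber glass with a black cap and paper label, 52 mm across, 165 mm high to the top of the cap; origin at the centre of its underside, z up; loose
- cup_wide: the widest of the three cups: round open steel cup, 90 mm across, 55 mm high, open upward; origin at the centre of its underside, z up; loose
- bottle_squat: shorter and wider amber glass bottle with black cap, 66 mm across, 115 mm high; origin at the centre of its underside; loose, to be left alone
- jar: amber glass jar with black lid, 70 mm across, 80 mm high; origin at the centre of its underside; loose, to be left alone
- cup_medium: steel cup 68 mm across, 55 mm high; origin at the centre of its underside; loose, to be left alone
- cup_small: steel cup 50 mm across, 45 mm high; origin at the centre of its underside; loose, to be left alone
- tape_roll: roll of masking tape lying flat, 90 mm across, 25 mm high; origin at the centre of its underside; loose, to be left alone
- palette_knife: palette knife about 200 mm long lying flat, its length along its own x; loose, to be left alone
- paint_brush: paint brush about 200 mm long lying flat, its length along its own x; loose, to be left alone. Apart from all the listed things, fixed equipment up to 0.2 m high stands along the far edge (x above 0.75) and sides (|y| above 0.45) of the table
Not all that is in view belongs to the job. Leave any green or yellow look-alike of the control_box alone.

How it is judged:
On the way, in this order (a step that is already met when the one before it is completed fails the run):
1. the button is pressed to start the recording (value of joint record above 0.0035 m), for 0.05 s.
2. the tool point dwells 1.5 s just above the cap of the tallest bottle (within 25 mm sideways, 10 to 85 mm above it) (horizontal distance between the grasp point and bottle_tall below 0.025 m and z of the grasp point in the frame of bottle_tall between 0.175 and 0.25 m), for 1.5 s.
3. the tool point dwells 1.5 s just above the mouth of the widest cup (within 30 mm sideways, 10 to 85 mm above its rim) (horizontal distance between the grasp point and cup_wide below 0.03 m and z of the grasp point in the frame of cup_wide between 0.065 and 0.14 m), for 1.5 s.
4. the button is pressed again to stop the recording (value of joint record above 0.0035 m), for 0.05 s.
At the end, for the whole second after the job is handed in: the button has sprung back up (under 2 mm of travel), the bottles, cups and other loose things all stand within 8 mm of where they were (distance of each of bottle_tall, bottle_squat, jar, cup_wide, cup_medium, cup_small, tape_roll, palette_knife, paint_brush from where it was at the start of the episode below 0.008 m and value of joint record below 0.002 m); the robot touches nothing.
It fails at once if the robot touches a bottle or the jar (over 0.5 N), or one of them is moved or lifted by more than 8 mm (contact force between any of the fingers, the arm and bottle_tall above 0.5 N or distance of any of bottle_tall, bottle_squat, jar from where it was at the start of the episode above 0.008 m or contact force between any of the fingers, the arm and bottle_squat above 0.5 N or contact force between any of the fingers, the arm and jar above 0.5 N).
It fails at once if the robot touches a steel cup (over 0.5 N), or one of them is moved or lifted by more than 8 mm (contact force between any of the fingers, the arm and cup_wide above 0.5 N or distance of any of cup_wide, cup_medium, cup_small from where it was at the start of the episode above 0.008 m or contact force between any of the fingers, the arm and cup_medium above 0.5 N or contact force between any of the fingers, the arm and cup_small above 0.5 N).
It fails at once if the robot touches the tape roll, palette knife or brush (over 0.5 N), or one of them is moved or lifted by more than 8 mm (contact force between any of the fingers, the arm and tape_roll above 0.5 N or distance of any of tape_roll, palette_knife, paint_brush from where it was at the start of the episode above 0.008 m or contact force between any of the fingers, the arm and palette_knife above 0.5 N or contact force between any of the fingers, the arm and paint_brush above 0.5 N).
It also fails if it takes over 70 s, if anything falls off the work surface, if the arm or the gripper's body presses on something with over 40 N, if the wrist force passes 120 N, or if a joint passes its speed limit or range.

ROBOT

A 6-joint arm with a two-finger parallel gripper is mounted at the origin on the work surface. World frame = base frame: x ahead of the robot, y to its left, z up, the work surface at z = 0. Lengths are in m, angles in rad, forces in N, time in s.
With the tool pointing down it reaches from about 0.25 to 0.775 m from the base axis. Payload 4 kg.
Tool frame: the origin (TCP) lies between the finger pads, 19 mm behind the fingertips; this is the grasp point; z points along the fingers, y is the line along which they close (so a half turn about z gives the same grasp; the last joint's range is limited). The gripper opens to 85 mm and grips with 20 to 120 N. Pads are 22 mm wide; open, the fingers measure 114 mm over their backs; the gripper's body (76 mm by 85 mm) begins 54 mm behind the grasp point. The pads swing forward as they close: fully open they stand 13 mm farther back than shut.
Start: joints at [-1.397, 0.087, 1.371, -0, 1.684, -0.103], TCP at [0.15, -0.529, 0.25] pointing down, gripper open.
Joint ranges: [-3.1, 3.1], [-0.76, 2.03], [0.27, 2.55], [-1.08, 4.22], [0.17, 2.65], [-2.57, 2.57]. Speed limits (rad/s): [2.79, 2.79, 3.14, 3.14, 3.14, 3.14].

INTERFACE

Orientations are given as a rotation vector (axis times angle).
In Python, from cell import readout, cams, r gives the robot as it stands.
- The arm moves only by the tool drive_tool, never from a script. Its argument "rows" is a list that holds one entry, the list of rows, each a list of 7 numbers: the shift along the world's x, y, z in m, then the turn, a rotation vector about the world's x, y, z in degrees, then the opening, from 0 (shut) to 1 (fully open). A call has exactly 8 rows; each row shifts and turns the commanded pose from where the row before left it; what a row does not reach is not made up. A row lasts 1/8 s, in which the tool goes at most 62.5 mm and 10.7 degrees, less where a joint would pass 70% of its speed; a pose out of reach is approached as far as the arm can. A call is refused whole if a number of a shift passes 0.0625 or a number of a turn 10.7, either way. A call with a gripper value outside its range is refused whole. The fingers move at their own pace and stop on an object; "squeeze" is the grip in N (left out, the last holds). Time passes only in rows, so rows that do not move let the fingers close, or fill a call up. It gives the time, the measured TCP pose, the force, the opening and the grip force at its end, in the units of the state.
- readout.get_obs(): the state, without advancing time (a new reading comes with each control period).
- cams.read_camera(name): name is "scene" or "top" or "wrist"; returns a dict with "img" (400x640x3 uint8, blue, green, red), "fx", "fy", "cx", "cy" (pixels), "rvec" (rotation vector, rad) and "tvec" (3), from world to camera coordinates, as OpenCV has them. Camera axes: x right, y down, z forward; pixel columns grow to the right and rows downward; lengths in m; the calibration is good to about 2 mm. A picture is of the moment at which its call begins. There is no depth.
- r.finish_job(): hands the job in; it is judged then, once.
The state is a dict: "clock": time; "qpos": joint angles; "joint_velocities": joint speeds; "joint_torque": joint torques, N m; "eef_pos": TCP position; "tcp_rot": TCP orientation; "wrist_force": force on the tool from outside, world axes, zero at the start; "torque": the same for the moment, N m; "gripper_width": finger opening in m; "gripper_force": force on a finger pad.
Only numpy, scipy, OpenCV 4.12 (cv2) and the standard library are available. Lean on these libraries where they do the work, as an engineer would, in place of code of your own. Each camera call takes 0.05 s, during which the arm holds its last target. There are 200 camera calls.

## Working session

There is one attempt and no reset: what is moved stays moved. The work goes in short steps, Python scripts to look and compute and a tool call to move; the robot and the scene stay as the last step left them, time stands still between calls to the robot, and variables do not carry over. Pictures are saved under pics/ and viewed, at most 10 in all, crops included, and the job is handed in when it is done.

Besides the shell and the picture viewer there is one more tool, called as name(argument=value, ...), one argument or row to a line, values as JSON. drive_tool: Moves the arm, as the interface text tells. Its arguments: {"type":"object","properties":{"rows":{"type":"array","items":{"type":"array","items":{"type":"array","items":{"type":"number"}}}},"squeeze":{"type":"number"}},"required":["rows"]}

```bash
mkdir -p pics
cat > h.py <<'E'
import cv2, numpy as np
from cell import readout, cams, r
def ray(c,u,v,z):
    R=cv2.Rodrigues(np.array(c["rvec"],float))[0]; t=np.array(c["tvec"],float).ravel()
    d=R.T@np.array([(u-c["cx"])/c["fx"],(v-c["cy"])/c["fy"],1]); o=-R.T@t
    return o+d*(z-o[2])/d[2]
def proj(c,p):
    K=np.array([[c["fx"],0,c["cx"]],[0,c["fy"],c["cy"]],[0,0,1.]])
    return cv2.projectPoints(np.array(p,float).reshape(-1,1,3),np.array(c["rvec"],float),np.array(c["tvec"],float),K,None)[0].reshape(-1,2)
E
python3 - <<'E'
from h import *
import pickle
for n in("top","scene"):
    c=cams.read_camera(n); cv2.imwrite(f"pics/{n}.png",c["img"]); pickle.dump(c,open(n+".pkl","wb"))
    R=cv2.Rodrigues(np.array(c["rvec"],float))[0]; print(n,c["fx"],-R.T@np.array(c["tvec"]).ravel())
o=readout.get_obs(); print(o["clock"],o["eef_pos"],o["tcp_rot"],o["gripper_width"])
E
```

```text
top 394.6988260932836 [0.47596845 0.06035916 1.24686491]
scene 511.3895428285889 [ 1.39905147 -0.18646716  1.36271155]
0.1 [ 0.15021991 -0.52865936  0.2489464 ] [-3.10954713e+00 -4.33132328e-01  8.84660909e-05] 0.08515664956331305
```

View pics/top.png

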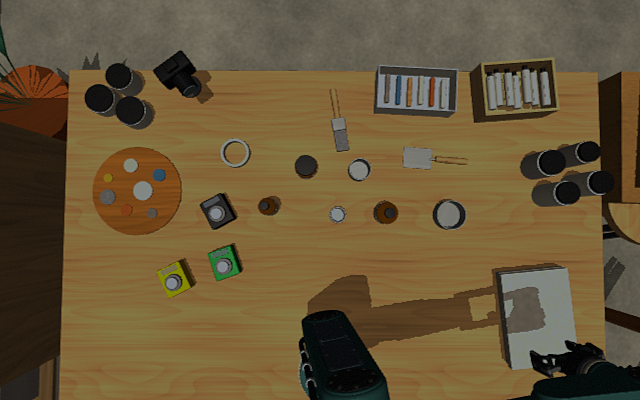

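View pics/scene.png

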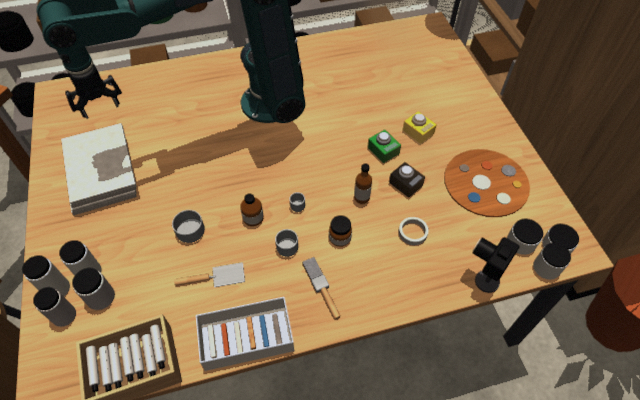

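The top view shows three control boxes: black (217,211), green (224,262) and yellow (174,279). The black one fits the description. The tall bottle is at top (268,206) and scene (363,185). The squat bottle at (386,212) is shorter and wider. There are three cups: (449,214) is the widest, (359,170) is medium and (338,214) is small. I'll confirm these in one enlarged crop.

Run:
```python
from h import *
a=cv2.imread("pics/top.png"); b=cv2.imread("pics/scene.png")
f=lambda i,x,y,w,h,s:cv2.resize(i[y:y+h,x:x+w],None,fx=s,fy=s,interpolation=cv2.INTER_CUBIC)
o=np.vstack([np.hstack([f(a,190,180,100,70,4),f(a,400,180,100,70,4)]),np.hstack([f(b,340,150,100,70,4),f(b,150,190,100,70,4)])])
cv2.imwrite("pics/crop.png",o)
```

```text
(no output)
```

View pics/crop.png

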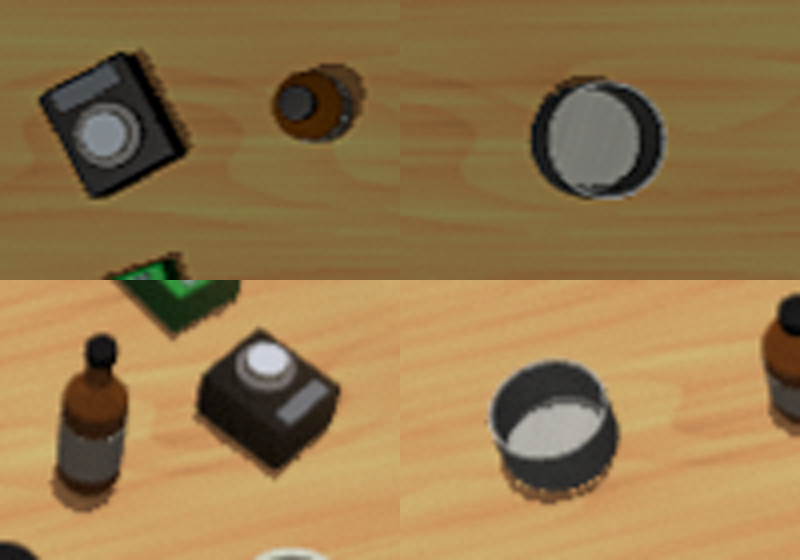

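Run:
```python
from h import *
import pickle
t,s=[pickle.load(open(n+".pkl","rb")) for n in("top","scene")]
print("button",ray(t,215.3,213.5,.072),ray(s,407,169.5,.072))
print("cap",ray(t,264,205.5,.165),ray(s,365.2,166.3,.165))
print("cup",ray(t,450.4,214.7,.055),ray(s,187.2,222.5,.055))
print("rim width",ray(t,434.4,214.7,.055)-ray(t,466.2,214.7,.055))
for n,u,v,z in(("squat",386,212,.115),("jar",306,167,.08),("med",359,170,.055),("small",338,214,.045)): print(n,ray(t,u,v,z)[:2])
```

```text
button [0.48708832 0.35363156 0.072     ] [0.49048558 0.35216568 0.072     ]
cap [0.50867145 0.19735651 0.165     ] [0.51080333 0.19717797 0.165     ]
cup [ 0.48653734 -0.35183892  0.055     ] [ 0.49060658 -0.35470172  0.055     ]
rim width [-0.00039358  0.09615284  0.        ]
squat [ 0.49298808 -0.14628181]
jar [0.62614559 0.0845407 ]
med [ 0.62093303 -0.07576738]
small [ 0.48735367 -0.01285971]
```

The two cameras agree to within about 4 mm. That puts the button at (0.488, 0.353), the cap at (0.510, 0.197) and the wide cup at (0.488, -0.353). I'll shut the fingers and travel high.

drive_tool(
  rows=[
    [[0.01,0.02,0.02,0,0,0,0],[0.02,0.04,0.02,0,0,0,0],[0.02,0.04,0.02,0,0,0,0],[0.02,0.04,0,0,0,0,0],[0.02,0.04,0,0,0,0,0],[0.02,0.04,0,0,0,0,0],[0.02,0.04,0,0,0,0,0],[0.02,0.04,0,0,0,0,0]],
  ],
)

```text
clock: 1.1
eef_pos: [0.3006, -0.2276, 0.3096]
tcp_rot: [-3.111, -0.433, 0.0]
wrist_force: [0.8, -1.1, 0.7]
gripper_width: -0.0001
gripper_force: 0.0
```

drive_tool(
  rows=[
    [[0.015,0.04,0,0,0,0,0],[0.015,0.04,0,0,0,0,0],[0.015,0.04,0,0,0,0,0],[0.015,0.04,0,0,0,0,0],[0.015,0.04,0,0,0,0,0],[0.015,0.04,0,0,0,0,0],[0.015,0.04,0,0,0,0,0],[0.015,0.04,0,0,0,0,0]],
  ],
)

```text
clock: 2.1
eef_pos: [0.4204, 0.0924, 0.3096]
tcp_rot: [3.111, 0.434, -0.001]
wrist_force: [-0.0, -0.7, -0.0]
gripper_width: -0.0003
gripper_force: 0.0
```

drive_tool(
  rows=[
    [[0.01,0.04,0,0,0,0,0],[0.01,0.04,0,0,0,0,0],[0.01,0.04,0,0,0,0,0],[0.01,0.04,0,0,0,0,0],[0.01,0.04,0,0,0,0,0],[0.01,0.03,0,0,0,0,0],[0.005,0.02,0,0,0,0,0],[0,0.01,0,0,0,0,0]],
  ],
)

```text
clock: 3.1
eef_pos: [0.4852, 0.3518, 0.3088]
tcp_rot: [3.11, 0.435, -0.003]
wrist_force: [-0.0, -0.6, -0.2]
gripper_width: -0.0001
gripper_force: 0.0
```

drive_tool(
  rows=[
    [[0.003,0.001,-0.03,0,0,0,0],[0,0,-0.03,0,0,0,0],[0,0,-0.03,0,0,0,0],[0,0,-0.03,0,0,0,0],[0,0,-0.03,0,0,0,0],[0,0,-0.03,0,0,0,0],[0,0,-0.015,0,0,0,0],[0,0,0,0,0,0,0]],
  ],
)

```text
clock: 4.1
eef_pos: [0.4876, 0.3513, 0.1139]
tcp_rot: [3.11, 0.433, -0.004]
wrist_force: [-0.6, 0.1, 0.7]
gripper_width: 0.0
gripper_force: 0.0
```

Run:
```python
from h import *
f=lambda i,x,y,w,h,s:cv2.resize(i[y:y+h,x:x+w],None,fx=s,fy=s,interpolation=cv2.INTER_CUBIC)
s=cams.read_camera("scene"); w=cams.read_camera("wrist")
cv2.imwrite("pics/near.png",np.hstack([f(s["img"],350,110,100,100,4),cv2.resize(w["img"],None,fx=.625,fy=.625)[:, :400] if 0 else cv2.resize(w["img"],(400,250))[:400] if 0 else np.vstack([cv2.resize(w["img"],(400,250)),np.zeros((150,400,3),np.uint8)])]))
```

```text
(no output)
```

View pics/near.png

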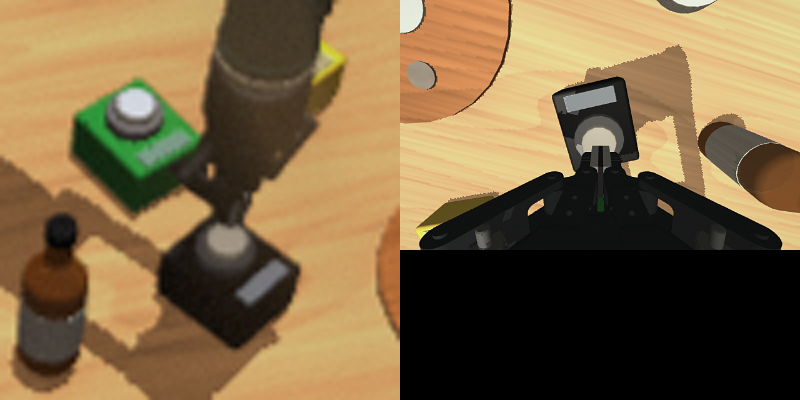

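The fingertips are just above the white disc of the black box, at about (235,225) in the left crop, and they line up sideways in the wrist view at (600,145). Now I'll press.

drive_tool(
  rows=[
    [[0,0.001,-0.01,0,0,0,0],[0,0,-0.008,0,0,0,0],[0,0,-0.004,0,0,0,0],[0,0,-0.003,0,0,0,0],[0,0,-0.003,0,0,0,0],[0,0,0,0,0,0,0],[0,0,0,0,0,0,0],[0,0,0,0,0,0,0]],
  ],
)

```text
clock: 5.2
eef_pos: [0.4883, 0.3529, 0.0873]
tcp_rot: [3.112, 0.433, 0.0]
wrist_force: [-1.4, -0.9, 2.7]
gripper_width: 0.0002
gripper_force: 1.3
```

drive_tool(
  rows=[
    [[0,0,-0.001,0,0,0,0],[0,0,-0.001,0,0,0,0],[0,0,-0.001,0,0,0,0],[0,0,0,0,0,0,0],[0,0,0,0,0,0,0],[0,0,0,0,0,0,0],[0,0,0,0,0,0,0],[0,0,0,0,0,0,0]],
  ],
)

```text
clock: 6.2
eef_pos: [0.4884, 0.353, 0.0848]
tcp_rot: [-3.111, -0.433, -0.001]
wrist_force: [-2.1, -1.8, 6.1]
gripper_width: -0.0002
gripper_force: 2.8
```

That reads 6 N, and 4 N is enough to hold the button fully down, so it is pressed. Now I'll lift and move over the bottle.

drive_tool(
  rows=[
    [[0,0,0.01,0,0,0,0],[0,0,0.02,0,0,0,0],[0,0,0.03,0,0,0,0],[0,0,0.03,0,0,0,0],[0,0,0.03,0,0,0,0],[0,0,0.03,0,0,0,0],[0,0,0.02,0,0,0,0],[0,0,0,0,0,0,0]],
  ],
)

```text
clock: 7.2
eef_pos: [0.4893, 0.3535, 0.2563]
tcp_rot: [-3.11, -0.433, -0.007]
wrist_force: [-0.4, 0.8, -0.7]
gripper_width: 0.0001
gripper_force: 0.0
```

drive_tool(
  rows=[
    [[0.002,-0.016,0,0,0,0,0],[0.004,-0.03,0,0,0,0,0],[0.004,-0.03,0,0,0,0,0],[0.004,-0.03,0,0,0,0,0],[0.004,-0.03,0,0,0,0,0],[0.004,-0.02,-0.01,0,0,0,0],[0,0,-0.01,0,0,0,0],[0,0,-0.01,0,0,0,0]],
  ],
)

```text
clock: 8.2
eef_pos: [0.5098, 0.1973, 0.2223]
tcp_rot: [-3.111, -0.434, 0.003]
wrist_force: [-0.3, 0.9, -0.8]
gripper_width: 0.0002
gripper_force: 0.0
```

Run:
```python
from h import *
f=lambda i,x,y,w,h,s:cv2.resize(i[y:y+h,x:x+w],None,fx=s,fy=s,interpolation=cv2.INTER_CUBIC)
s=cams.read_camera("scene"); w=cams.read_camera("wrist")
cv2.imwrite("pics/near2.png",np.hstack([f(s["img"],320,110,100,100,4),np.vstack([cv2.resize(w["img"],(400,250)),np.zeros((150,400,3),np.uint8)])]))
print(readout.get_obs()["eef_pos"])
```

```text
[0.50920737 0.19753702 0.22156489]
```

View pics/near2.png

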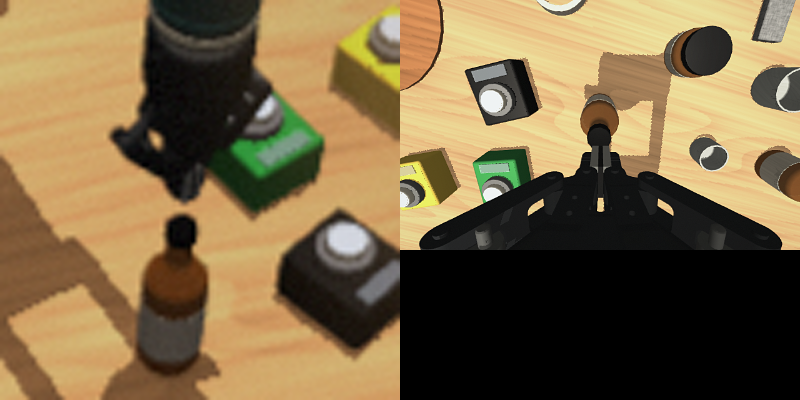

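The fingertips at (185,195) hover straight above the cap at (180,225), and the wrist view shows them aligned too. I'll hold for 2 s or more.

drive_tool(
  rows=[
    [[0,0,0,0,0,0,0],[0,0,0,0,0,0,0],[0,0,0,0,0,0,0],[0,0,0,0,0,0,0],[0,0,0,0,0,0,0],[0,0,0,0,0,0,0],[0,0,0,0,0,0,0],[0,0,0,0,0,0,0]],
  ],
)

```text
clock: 9.3
eef_pos: [0.5103, 0.1969, 0.224]
tcp_rot: [3.111, 0.433, -0.0]
wrist_force: [-0.1, 0.2, -0.2]
gripper_width: 0.0001
gripper_force: 0.0
```

drive_tool(
  rows=[
    [[0,0,0,0,0,0,0],[0,0,0,0,0,0,0],[0,0,0,0,0,0,0],[0,0,0,0,0,0,0],[0,0,0,0,0,0,0],[0,0,0,0,0,0,0],[0,0,0,0,0,0,0],[0,0,0,0,0,0,0]],
  ],
)

```text
clock: 10.3
eef_pos: [0.5103, 0.1969, 0.224]
tcp_rot: [3.111, 0.433, 0.0]
wrist_force: [0.3, -0.2, 0.0]
gripper_width: -0.0001
gripper_force: 0.0
```

drive_tool(
  rows=[
    [[0,0,0.02,0,0,0,0],[0,-0.02,0.02,0,0,0,0],[-0.002,-0.04,0,0,0,0,0],[-0.002,-0.04,0,0,0,0,0],[-0.002,-0.04,0,0,0,0,0],[-0.002,-0.04,0,0,0,0,0],[-0.002,-0.04,0,0,0,0,0],[-0.002,-0.04,0,0,0,0,0]],
  ],
)

```text
clock: 11.3
eef_pos: [0.4981, -0.0643, 0.2642]
tcp_rot: [3.111, 0.434, 0.001]
wrist_force: [0.4, 0.1, 0.7]
gripper_width: -0.0002
gripper_force: 0.0
```

drive_tool(
  rows=[
    [[-0.002,-0.04,0,0,0,0,0],[-0.002,-0.04,0,0,0,0,0],[-0.002,-0.04,0,0,0,0,0],[-0.002,-0.04,0,0,0,0,0],[-0.002,-0.04,0,0,0,0,0],[0,-0.04,0,0,0,0,0],[0,-0.03,0,0,0,0,0],[0,-0.02,0,0,0,0,0]],
  ],
)

```text
clock: 12.3
eef_pos: [0.4881, -0.3544, 0.2637]
tcp_rot: [-3.111, -0.432, 0.0]
wrist_force: [0.2, -0.9, -0.3]
gripper_width: 0.0001
gripper_force: 0.0
```

drive_tool(
  rows=[
    [[0,0,-0.02,0,0,0,0],[0,0,-0.03,0,0,0,0],[0,0,-0.03,0,0,0,0],[0,0,-0.03,0,0,0,0],[0,0,-0.02,0,0,0,0],[0,0,-0.02,0,0,0,0],[0,0,0,0,0,0,0],[0,0,0,0,0,0,0]],
  ],
)

```text
clock: 13.3
eef_pos: [0.4888, -0.3532, 0.115]
tcp_rot: [3.11, 0.434, 0.001]
wrist_force: [-0.5, 0.5, 0.5]
gripper_width: 0.0001
gripper_force: 0.0
```

Run:
```python
from h import *
f=lambda i,x,y,w,h,s:cv2.resize(i[y:y+h,x:x+w],None,fx=s,fy=s,interpolation=cv2.INTER_CUBIC)
s=cams.read_camera("scene"); w=cams.read_camera("wrist")
cv2.imwrite("pics/near3.png",np.hstack([f(s["img"],140,160,100,100,4),np.vstack([cv2.resize(w["img"],(400,250)),np.zeros((150,400,3),np.uint8)])]))
print(readout.get_obs()["eef_pos"])
```

```text
[ 0.48899669 -0.35355245  0.11564159]
```

View pics/near3.png

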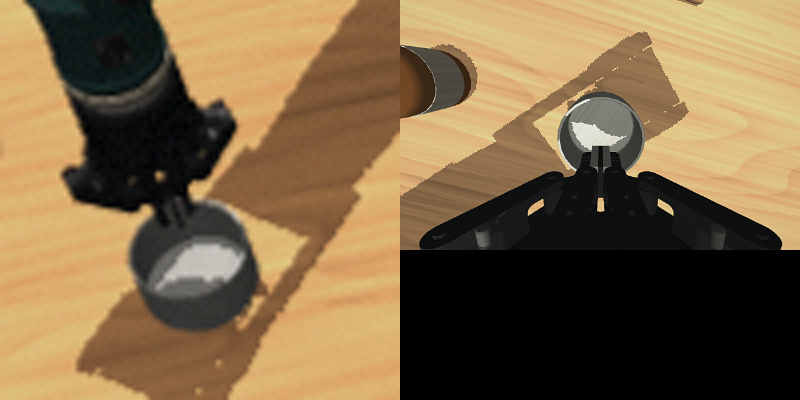

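The fingertips at (180,220) are above the mouth of the wide cup, whose rim centre is near (190,255). They are centred sideways in the wrist view. I'll hold, then return to the button.

drive_tool(
  rows=[
    [[0,0,0,0,0,0,0],[0,0,0,0,0,0,0],[0,0,0,0,0,0,0],[0,0,0,0,0,0,0],[0,0,0,0,0,0,0],[0,0,0,0,0,0,0],[0,0,0,0,0,0,0],[0,0,0,0,0,0,0]],
  ],
)

```text
clock: 14.4
eef_pos: [0.4883, -0.3531, 0.114]
tcp_rot: [3.111, 0.433, 0.0]
wrist_force: [0.7, 0.8, -0.0]
gripper_width: -0.0
gripper_force: 0.0
```

drive_tool(
  rows=[
    [[0,0,0,0,0,0,0],[0,0,0,0,0,0,0],[0,0,0,0,0,0,0],[0,0,0,0,0,0,0],[0,0,0,0,0,0,0],[0,0,0,0,0,0,0],[0,0,0,0,0,0,0],[0,0,0,0,0,0,0]],
  ],
)

```text
clock: 15.4
eef_pos: [0.4883, -0.3531, 0.114]
tcp_rot: [3.112, 0.433, -0.0]
wrist_force: [-1.1, -0.0, 0.9]
gripper_width: -0.0
gripper_force: 0.0
```

drive_tool(
  rows=[
    [[0,0,0.02,0,0,0,0],[0,0,0.03,0,0,0,0],[0,0,0.03,0,0,0,0],[0,0,0.03,0,0,0,0],[0,0,0.03,0,0,0,0],[0,0.02,0.03,0,0,0,0],[0,0.04,0,0,0,0,0],[0,0.04,0,0,0,0,0]],
  ],
)

```text
clock: 16.4
eef_pos: [0.4884, -0.2524, 0.2847]
tcp_rot: [3.111, 0.432, 0.002]
wrist_force: [0.7, 0.2, -0.9]
gripper_width: 0.0002
gripper_force: 0.0
```

drive_tool(
  rows=[
    [[0,0.04,0,0,0,0,0],[0,0.04,0,0,0,0,0],[0,0.04,0,0,0,0,0],[0,0.04,0,0,0,0,0],[0,0.04,0,0,0,0,0],[0,0.04,0,0,0,0,0],[0,0.04,0,0,0,0,0],[0,0.04,0,0,0,0,0]],
  ],
)

```text
clock: 17.4
eef_pos: [0.4881, 0.0682, 0.2842]
tcp_rot: [3.111, 0.433, 0.001]
wrist_force: [0.7, 0.6, -0.5]
gripper_width: 0.0001
gripper_force: 0.0
```

drive_tool(
  rows=[
    [[0,0.04,0,0,0,0,0],[0,0.04,0,0,0,0,0],[0,0.04,0,0,0,0,0],[0,0.04,0,0,0,0,0],[0,0.04,0,0,0,0,0],[0,0.04,0,0,0,0,0],[0,0.03,0,0,0,0,0],[0,0.016,0,0,0,0,0]],
  ],
)

```text
clock: 18.4
eef_pos: [0.488, 0.3543, 0.2837]
tcp_rot: [3.111, 0.436, -0.001]
wrist_force: [0.3, -1.0, 0.2]
gripper_width: 0.0001
gripper_force: 0.0
```

drive_tool(
  rows=[
    [[0,0,-0.02,0,0,0,0],[0,0,-0.03,0,0,0,0],[0,0,-0.03,0,0,0,0],[0,0,-0.03,0,0,0,0],[0,0,-0.03,0,0,0,0],[0,0,-0.02,0,0,0,0],[0,0,0,0,0,0,0],[0,0,0,0,0,0,0]],
  ],
)

```text
clock: 19.4
eef_pos: [0.489, 0.3529, 0.1253]
tcp_rot: [-3.111, -0.433, -0.003]
wrist_force: [-0.8, -0.0, 0.1]
gripper_width: -0.0003
gripper_force: 0.0
```

drive_tool(
  rows=[
    [[0,0,-0.015,0,0,0,0],[0,0,-0.01,0,0,0,0],[0,0,-0.006,0,0,0,0],[0,0,-0.004,0,0,0,0],[0,0,-0.003,0,0,0,0],[0,0,-0.001,0,0,0,0],[0,0,0,0,0,0,0],[0,0,0,0,0,0,0]],
  ],
)

```text
clock: 20.4
eef_pos: [0.4884, 0.353, 0.0855]
tcp_rot: [-3.111, -0.433, -0.001]
wrist_force: [-2.4, -1.3, 3.6]
gripper_width: -0.0001
gripper_force: 1.7
```

drive_tool(
  rows=[
    [[0,0,-0.001,0,0,0,0],[0,0,-0.0005,0,0,0,0],[0,0,0,0,0,0,0],[0,0,0,0,0,0,0],[0,0,0,0,0,0,0],[0,0,0,0,0,0,0],[0,0,0,0,0,0,0],[0,0,0,0,0,0,0]],
  ],
)

```text
clock: 21.4
eef_pos: [0.4884, 0.353, 0.0847]
tcp_rot: [-3.111, -0.433, -0.001]
wrist_force: [-3.5, -2.5, 7.3]
gripper_width: -0.0001
gripper_force: 3.6
```

drive_tool(
  rows=[
    [[0,0,0.01,0,0,0,0],[0,0,0.02,0,0,0,0],[0,0,0.03,0,0,0,0],[0,0,0.03,0,0,0,0],[0,0,0.03,0,0,0,0],[0,0,0.03,0,0,0,0],[0,0,0.03,0,0,0,0],[0,0,0.03,0,0,0,0]],
  ],
)

```text
clock: 22.4
eef_pos: [0.4887, 0.3531, 0.2943]
tcp_rot: [-3.111, -0.433, -0.002]
wrist_force: [-0.6, 0.6, -1.4]
gripper_width: -0.0001
gripper_force: 0.0
```

drive_tool(
  rows=[
    [[-0.02,0,0,0,0,0,0],[-0.02,0,0,0,0,0,0],[-0.02,0,0,0,0,0,0],[-0.02,0,0,0,0,0,0],[-0.02,0,0,0,0,0,0],[0,0,0,0,0,0,0],[0,0,0,0,0,0,0],[0,0,0,0,0,0,0]],
  ],
)

```text
clock: 23.4
eef_pos: [0.3888, 0.3529, 0.2933]
tcp_rot: [3.111, 0.433, 0.0]
wrist_force: [-0.2, 0.7, 0.1]
gripper_width: -0.0001
gripper_force: 0.0
```

Run:
```python
from h import *
s=cams.read_camera("scene"); cv2.imwrite("pics/end.png",s["img"])
```

```text
(no output)
```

View pics/end.png

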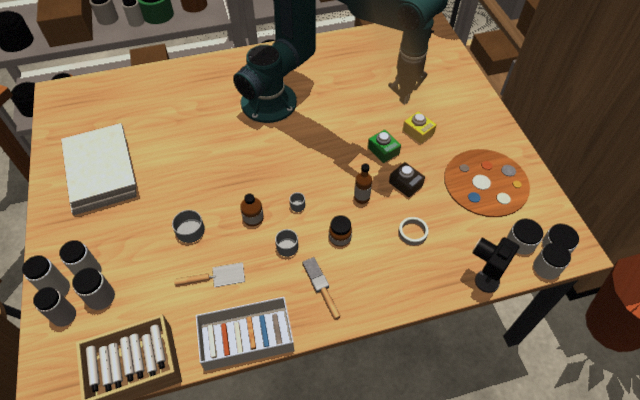

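The loose things are all where they started, the button at (407,170) is up, and the arm is clear. I'm handing the job in.

```bash
python3 -c "
from cell import r
print(r.finish_job())"
```

```text
the job is handed in; nothing more can be done
None
```

I pressed the record button, pointed at the tall bottle's cap and then the wide cup for just over 2 s each, pressed the button again, moved clear and handed the job in at about 23.5 s; the final picture shows nothing moved and the button back up, but no verdict came back.

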